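# Set the cheek gap with a blade gauge

### The job

On the assembly jig, set the gap between the synthesizer's metal case and its loose wooden side cheek. Take the yellow 5 mm blade gauge from the rack and stand its blade in the open gap, near the mark at the middle of the case, all the way down until the handle's shoulder rests on the case; then slide the carriage by its red grip post so that the cheek closes up against the blade. Leave the gauge standing in the gap, and do not disturb the other gauges or the things lying on the bench.

Things in the scene. Friction and masses are not known exactly. Their poses are not given: they have to be found in the camera images.
- gauge_yellow: Blade gauge upright in the rack: yellow handle block 70 (x) x 24 (y) x 38 (z) mm on a flat steel blade 60 (x) x 5 (y) x 40 (z) mm. Origin: middle of the blade's lower edge; x along the blade's width, y across its thickness, z up. The handle's underside (shoulder) is at z = 40, its top at z = 78 mm. The one to use; its rack slot varies.
- gauge_blue: Blade gauge upright in the rack: blue handle block 70 (x) x 24 (y) x 38 (z) mm on a flat steel blade 60 (x) x 7 (y) x 40 (z) mm. Origin: middle of the blade's lower edge; x along the blade's width, y across its thickness, z up. The handle's underside (shoulder) is at z = 40, its top at z = 78 mm. Not to be used.
- gauge_green: Blade gauge upright in the rack: green handle block 70 (x) x 24 (y) x 38 (z) mm on a flat steel blade 60 (x) x 4 (y) x 40 (z) mm. Origin: middle of the blade's lower edge; x along the blade's width, y across its thickness, z up. The handle's underside (shoulder) is at z = 40, its top at z = 78 mm. Not to be used.
- rack: Light wooden gauge rack 90 (x) x 210 (y) x 50 (z) mm standing on the bench, with three slots along its x, 12 mm wide, at y = -66, 0 and +66 mm, open at both ends. Origin at the centre of its underside. The gauges' shoulders rest on its top, so their blade edges are 10 mm above the bench.
- jig: Jig board 230 (x) x 360 (y, -140 to +220) x 12 mm, fixed, with an aluminium-cased synthesizer: case 150 (x, -75 to +75) x 190 (y, 0 to +190) mm, flat top at z = 72 mm; keys on a lower lip at -x, black knobs up to z = 89 mm from y = 70 mm on. Origin on the bench under the middle of the case's end wall (y = 0); the gap runs along x on the -y side of this wall.
- gap_mouth (a point): Middle of the top edge of the case's end wall (jig 0, 0, 72 mm), at the end of a black mark line on the case. Axes as the jig's: x along the gap, -y across it to the cheek, z up. The gap between wall and cheek is 150 mm long, over 45 mm deep, open above and at its ends. With the gauge home its origin is 40 mm below this point's height.
- carriage (a joint): Sliding carriage with the loose cheek: value = width of the gap between case wall and cheek in m (0 = touching; grows as the cheek moves to the jig's -y; at most 0.022). Stays where left; about 5 N moves it. The cheek is a wooden board 150 (x) x 20 (y) mm, its top at z = 72 mm, flush with the case.
- carriage_grip (a point): Centre of the top of the red grip post on the carriage, 30 (x) x 22 (y) mm, top 84 mm above the bench and 58 mm above the carriage's grey plate; 78 mm to -y of the cheek's inner face, moves with the carriage. Axes as the jig's.
- screwdriver: Loose screwdriver 190 mm long with orange handle, lying in front of the jig; origin under its middle. Bystander.
- brush: Loose brush 170 mm long, lying in front of the rack. Bystander.
- spare_cheek: Loose wooden board 190 x 64 x 20 mm lying at the left. Bystander.
- tape_roll: Loose blue tape roll, 90 mm across, 24 mm high, lying beyond the rack. Bystander.
Not all that is in view belongs to the job. What is meant by the gauge_yellow is not white, and is the smaller of those in its own colour.

How it is judged:
On the way:
1. the yellow gauge's blade is fully home in the still open gap, shoulder on the case, near the middle mark (x of gauge_yellow in the frame of gap_mouth between -0.03 and 0.03 m and y of gauge_yellow in the frame of gap_mouth between -0.012 and 0.001 m and z of gauge_yellow in the frame of gap_mouth between -0.043 and -0.0375 m and angle between gauge_yellow's own z axis and vertical below 0.08 rad and angle between the x axis of gauge_yellow and the x axis of jig, either way round below 0.2 rad and value of joint carriage above 0.0068 m), for 0.2 s.
At the end, for the whole second after the job is handed in: Yellow gauge at rest in the gap, upright (0.08 rad), along the gap (0.2 rad), within 30 mm of the mark, origin 37.5-43 mm below the case top and -1 to 12 mm from the case wall; gap 4.0-6.2 mm; the other gauges within 10 mm of their starts (x of gauge_yellow in the frame of gap_mouth between -0.03 and 0.03 m and y of gauge_yellow in the frame of gap_mouth between -0.012 and 0.001 m and z of gauge_yellow in the frame of gap_mouth between -0.043 and -0.0375 m and angle between gauge_yellow's own z axis and vertical below 0.08 rad and angle between the x axis of gauge_yellow and the x axis of jig, either way round below 0.2 rad and value of joint carriage between 0.004 and 0.0062 m and linear speed of gauge_yellow below 0.01 m/s and distance of each of gauge_blue, gauge_green from where it was at the start of the episode below 0.01 m); the robot touches nothing.
It fails at once if another gauge is lifted or shifted by more than 20 mm (distance of any of gauge_blue, gauge_green from where it was at the start of the episode above 0.02 m).
It fails at once if a bystander on the bench is shifted by more than 30 mm (distance of any of screwdriver, brush, spare_cheek, tape_roll from where it was at the start of the episode above 0.03 m).
It also fails if it takes over 64 s, if anything falls off the work surface, if the arm or the gripper's body presses on something with over 40 N, if the wrist force passes 120 N, or if a joint passes its speed limit or range.

### The arm

A 7-joint arm with a two-finger parallel gripper is mounted at the origin on the work surface. World frame = base frame: x ahead of the robot, y to its left, z up, the work surface at z = 0. Lengths are in m, angles in rad, forces in N, time in s.
With the tool pointing down it reaches from about 0.425 to 0.925 m from the base axis. Payload 6.8 kg.
Tool frame: the origin (TCP) lies midway between the tips of the shut fingers; the grasp point (between the pads) lies 19 mm behind it (bot.pinch_z is the distance from the TCP to the grasp point, in m); z points along the fingers, y is the line along which they close (so a half turn about z gives the same grasp; the last joint's range is limited). The gripper opens to 85 mm and grips with 20 to 120 N. Pads are 22 mm wide; open, the fingers measure 114 mm over their backs; the gripper's body (76 mm by 85 mm) begins 54 mm behind the grasp point. The pads swing forward as they close: fully open they stand 13 mm farther back than shut.
Start: joints at [1.05, 0.477, 0.022, 1.555, -0.011, 1.109, -0.083], TCP at [0.271, -0.618, 0.231] pointing down, gripper open.
Joint ranges: [-2.96, 2.96], [-0.34, 2.1], [-1.41, 1.46], [0.24, 2.44], [-1.37, 4.51], [0.17, 1.92], [-2.96, 2.96]. Speed limits (rad/s): [2.39, 2.39, 3.14, 3.14, 3.14, 3.14, 3.14].

### API

Orientations are given as a unit quaternion [w, x, y, z].
In Python, from station import bot, imaging gives the robot as it stands. The module is installed in compiled form; this text tells all that it offers.
- The arm moves only by the tool carry_out, never from a script. Its argument "targets" is a list of rows, each a list of 5 numbers: the shift along the tool's x, y, z in cm, then the turn about the tool's z in degrees, then the opening, from -1 (shut) to 1 (fully open). In form: [[x, y, z, yaw, gripper], ...]. A call has 1 to 12 rows; each row shifts and turns the commanded pose from where the row before left it, along the tool's axes as they then stand; what a row does not reach is not made up. A row lasts 1/10 s, in which the tool goes at most 50 mm and 8.59 degrees, less where a joint would pass 70% of its speed; a pose out of reach is approached as far as the arm can. A call is refused whole if a number of a shift passes 5 or a number of a turn 8.59, either way. A call with a gripper value outside its range is refused whole. The fingers move at their own pace and stop on an object; "force" is the grip in N (left out, the last holds). Time passes only in rows, so rows that do not move let the fingers close. It gives the time, the measured TCP pose, the force, the opening and the grip force at its end, in the units of the state.
- bot.get_obs(): the state, without advancing time (a new reading comes with each control period).
- imaging.read_camera(name): name is "scene" or "top"; returns the picture (480x640x3 uint8, red, green, blue); there is no depth.
- imaging.calibration(name): a dict with "fx", "fy", "cx", "cy" (pixels), "extrinsics" (4x4, takes a point from world to camera coordinates). Camera axes: x right, y up, looking along -z (the intrinsics and any distortion apply to the point x, -y, -z); pixel columns grow to the right and rows downward; lengths in m; the calibration is good to about 2 mm. A picture is of the moment at which its call begins. calibration takes no time and is no camera call.
- bot.hand_in(): hands the job in; it is judged then, once.
The state is a dict: "t": time; "q": joint angles; "joint_vel": joint speeds; "joint_torque": joint torques, N m; "eef_pos": TCP position; "tool_rot": TCP orientation; "contact_force": force on the tool from outside, world axes, zero at the start; "torque": the same for the moment, N m; "gripper_width": opening from 0.0 (shut) to 1.0 (fully open); "grasp_force": force on a finger pad.
Only numpy, scipy, OpenCV 4.12 (cv2) and the standard library are available. Lean on these libraries where they do the work, as an engineer would, in place of code of your own. Each camera call takes 0.05 s, during which the arm holds its last target. There are 200 camera calls.

## Working session

There is one attempt and no reset: what is moved stays moved. The work goes in short steps, Python scripts to look and compute and a tool call to move; the robot and the scene stay as the last step left them, time stands still between calls to the robot, and variables do not carry over. Pictures are saved under pics/ and viewed, at most 10 in all, crops included, and the job is handed in when it is done.

Besides the shell and the picture viewer there is one more tool, called after ">>>" by a JSON object that holds its "fn" and its "kwargs". carry_out: Moves the arm, as the interface text tells. Its arguments: {"type":"object","properties":{"targets":{"type":"array"},"force":{"type":"number"}},"required":["targets"]}

```bash
mkdir -p pics; python3 - <<'E'
from station import bot, imaging
import cv2
o=bot.get_obs(); print(o['t'],o['eef_pos'],o['tool_rot'],o['gripper_width'],bot.pinch_z)
for n in('scene','top'):
    cv2.imwrite(f'pics/{n}0.png',imaging.read_camera(n)[...,::-1]); c=imaging.calibration(n); print(n,c)
E
```

```text
0.0 [ 0.27056261 -0.61773673  0.23030325] [-9.06670703e-04  9.78761669e-01  2.04999286e-01 -2.58416183e-04] 0.9986573018214872 0.0187
scene {'fx': 608.9675160505475, 'fy': 608.9675160505475, 'cx': 306.7055499498278, 'cy': 234.5136974889982, 'extrinsics': array([[ 0.53420899,  0.8453219 , -0.00718582, -0.353602  ],
       [-0.68098649,  0.43536115,  0.5888277 ,  0.27989914],
       [ 0.50087738, -0.30966361,  0.80822664, -1.71220623],
       [ 0.        ,  0.        ,  0.        ,  1.        ]])}
top {'fx': 439.5100473460183, 'fy': 439.5100473460183, 'cx': 324.73656520887414, 'cy': 239.62153003688067, 'extrinsics': array([[ 0.02841448, -0.9993677 ,  0.0213732 ,  0.03938726],
       [ 0.99231243,  0.03077751,  0.11986989, -0.50871235],
       [-0.12045191,  0.01780285,  0.99255952, -1.21496353],
       [ 0.        ,  0.        ,  0.        ,  1.        ]])}
```

View pics/top0.png

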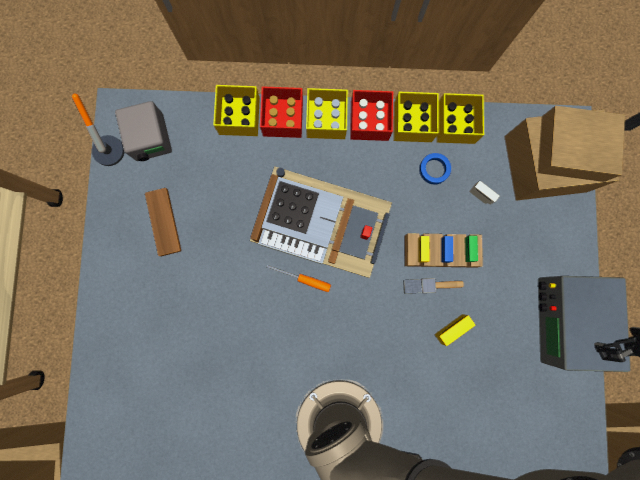

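View pics/scene0.png

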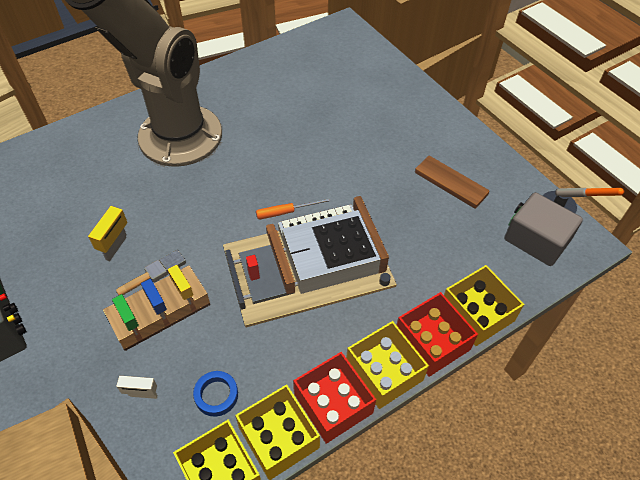

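The top view shows the yellow gauge in the rack at about (425,248). The yellow block at (457,330) is a decoy lying on the bench. The red post is at (366,232), the cheek and gap run along about (340,232), and the mark is near (327,218).

```bash
cat > h.py <<'E'
import numpy as np, cv2
from station import bot, imaging
def cam(n):
    c=imaging.calibration(n); return c
def ray(n,uv,z):
    c=cam(n); E=c['extrinsics']; R,t=E[:3,:3],E[:3,3]
    uv=np.atleast_2d(uv).astype(float)
    d=np.c_[(uv[:,0]-c['cx'])/c['fx'],-(uv[:,1]-c['cy'])/c['fy'],-np.ones(len(uv))]@R
    o=-R.T@t
    return o+d*((z-o[2])/d[:,2])[:,None]
def proj(n,P):
    c=cam(n); E=c['extrinsics']; p=np.atleast_2d(P)@E[:3,:3].T+E[:3,3]
    return np.c_[c['cx']+c['fx']*p[:,0]/-p[:,2],c['cy']-c['fy']*p[:,1]/-p[:,2]]
def blobs(img,lo,hi,box,amin=15):
    hsv=cv2.cvtColor(img,cv2.COLOR_RGB2HSV); m=cv2.inRange(hsv,lo,hi)
    k=np.zeros_like(m); x0,y0,x1,y1=box; k[y0:y1,x0:x1]=m[y0:y1,x0:x1]
    cs,_=cv2.findContours(k,cv2.RETR_EXTERNAL,cv2.CHAIN_APPROX_NONE)
    return [c for c in cs if cv2.contourArea(c)>amin]
E
python3 - <<'E'
from h import *
top=cv2.imread('pics/top0.png')[...,::-1].copy(); sc=cv2.imread('pics/scene0.png')[...,::-1].copy()
a=cv2.resize(top[160:285,245:395,::-1],None,fx=5.3,fy=4.8,interpolation=cv2.INTER_CUBIC); cv2.imwrite('pics/jigtop.png',cv2.resize(top[170:280,250:395,::-1],None,fx=5,fy=5,interpolation=cv2.INTER_CUBIC))
cv2.imwrite('pics/jigsc.png',cv2.resize(sc[190:330,215:365,::-1],None,fx=4,fy=4,interpolation=cv2.INTER_CUBIC))
cols={'yellow':((22,120,90),(35,255,255)),'blue':((105,120,60),(125,255,255)),'green':((50,120,50),(85,255,255)),'red':((0,180,80),(5,255,255))}
for n,im,b in(('top',top,(335,200,490,275)),('scene',sc,(100,240,290,350))):
  for k,(lo,hi) in cols.items():
    for c in blobs(im,lo,hi,b):
      r=cv2.minAreaRect(c); z=.084 if k=='red' else .088
      p=ray(n,cv2.boxPoints(r),z)[:,:2]; m=p.mean(0); e=p[1]-p[0]; f=p[2]-p[1]
      print(n,k,np.round(r[0],1),'ctr',m.round(4),'sides',np.linalg.norm(e).round(4),np.degrees(np.arctan2(e[1],e[0])).round(1),np.linalg.norm(f).round(4),np.degrees(np.arctan2(f[1],f[0])).round(1))
E
```

```text
top yellow [424.  248.5] ctr [ 0.4846 -0.2138] sides 0.0273 -88.2 0.0681 180.0
top blue [447. 249.] ctr [ 0.4851 -0.2764] sides 0.0274 -88.2 0.0708 179.6
top green [471.5 248.5] ctr [ 0.4885 -0.3433] sides 0.0302 -88.2 0.0682 179.2
top red [366.1 232.2] ctr [ 0.5246 -0.0565] sides 0.0357 -17.2 0.0215 -106.9
scene yellow [178.8 277.6] ctr [ 0.4853 -0.2184] sides 0.024 95.8 0.0698 -0.2
scene blue [153.4 295.8] ctr [ 0.4974 -0.2839] sides 0.0239 91.8 0.0899 -1.4
scene green [124.9 312.1] ctr [ 0.5017 -0.3508] sides 0.0234 92.9 0.0902 0.8
scene red [252.8 267. ] ctr [ 0.5459 -0.0675] sides 0.0213 71.9 0.0635 -19.7
```

View pics/jigtop.png

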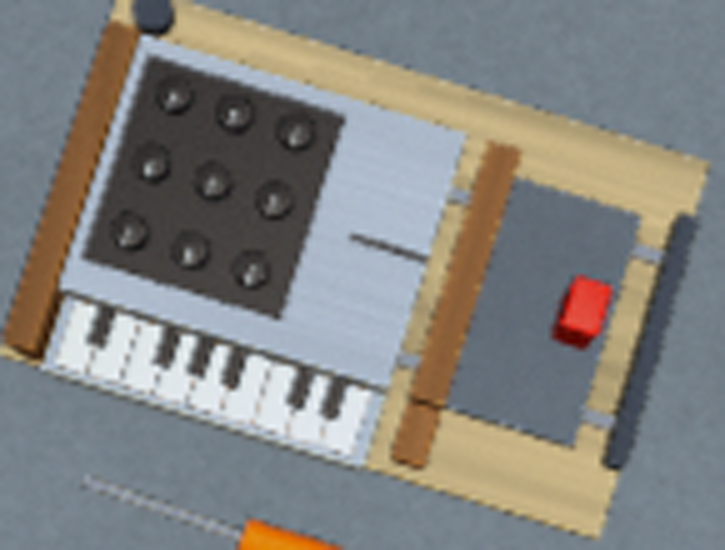

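View pics/jigsc.png

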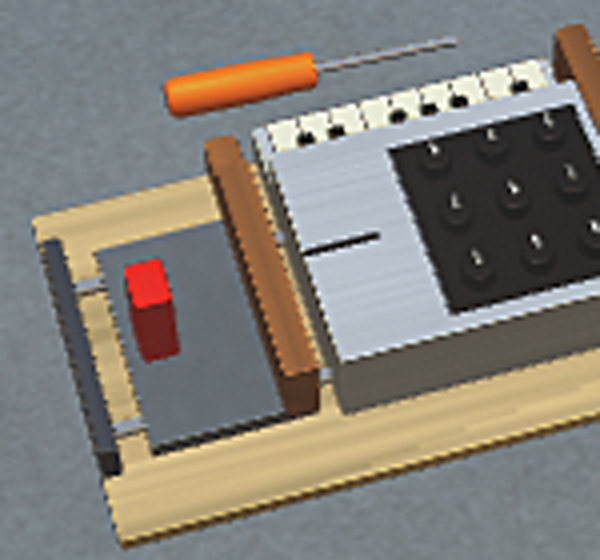

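The top crop shows the mark ending at the case edge at about crop (427,259). The case edge runs from (465,133) to (385,388), and the cheek's inner top edge runs from (487,145) to (414,400). The scene crop shows the mark end at (304,254), the far corner at (338,362), and the cheek's inner edge through (275,250)–(320,368).

```bash
python3 - <<'E'
from h import *
T=lambda X:(np.array(X)+.5)/5-.5+[250,170]
S=lambda X:(np.array(X)+.5)/4-.5+[215,190]
t=ray('top',T([[465,133],[385,388],[427,259],[487,145],[412,400],[520,150],[440,400]]),.072)[:,:2]
s=ray('scene',S([[338,362],[304,254],[240,140],[282,378],[318,368]]),.072)[:,:2]
print(t.round(4));print(s.round(4))
d=t[0]-t[1];print('yaw',np.degrees(np.arctan2(d[1],d[0])),np.linalg.norm(d))
d=s[0]-s[1];print('yaw',np.degrees(np.arctan2(d[1],d[0])),np.linalg.norm(d))
# brown/case edges per-row in top: rectify the region at z=.072 into jig axes (1mm px), profile across gap
top=cv2.imread('pics/top0.png');sc=cv2.imread('pics/scene0.png')
yaw=np.radians(-17.3)
o=t[2]; ex=np.array([np.cos(yaw),np.sin(yaw)]); ey=np.array([-ex[1],ex[0]])
for n,im in(('top',top),('scene',sc)):
  for xs in((-60,-40),(-40,-15),(12,40),(40,65)):
    X=np.arange(*xs); Y=np.arange(-50,20.)
    P=o+X[:,None,None]*.001*ex+Y[None,:,None]*.001*ey
    uv=proj(n,np.c_[P.reshape(-1,2),np.full(X.size*Y.size,.072)]).astype(np.float32)
    g=cv2.remap(im,uv[:,0].reshape(X.size,-1),uv[:,1].reshape(X.size,-1),cv2.INTER_LINEAR).astype(float).mean(0)
    print(n,xs,'blue@',' '.join(f'{int(y)}:{int(b)}' for y,b in zip(Y[::2],g[::2,0])))
E
```

```text
[[ 0.625   0.0092]
 [ 0.4816  0.0496]
 [ 0.5536  0.0284]
 [ 0.6186 -0.0032]
 [ 0.4754  0.0346]
 [ 0.6164 -0.0216]
 [ 0.4759  0.0193]]
[[ 0.624   0.0048]
 [ 0.5524  0.0265]
 [ 0.4628  0.0371]
 [ 0.6162 -0.0266]
 [ 0.6214 -0.0066]]
yaw -15.725582770398693 0.14901955336619832
yaw -16.89574779910659 0.07484658525571655
top (-60, -40) blue@ -50:121 -48:121 -46:120 -44:120 -42:120 -40:120 -38:118 -36:108 -34:86 -32:64 -30:58 -28:56 -26:56 -24:56 -22:58 -20:59 -18:62 -16:73 -14:95 -12:119 -10:127 -8:128 -6:126 -4:134 -2:157 0:195 2:202 4:201 6:201 8:201 10:201 12:201 14:200 16:200 18:200
top (-40, -15) blue@ -50:118 -48:118 -46:118 -44:118 -42:117 -40:118 -38:116 -36:110 -34:89 -32:66 -30:58 -28:57 -26:57 -24:56 -22:56 -20:58 -18:59 -16:62 -14:74 -12:97 -10:113 -8:115 -6:115 -4:120 -2:142 0:178 2:200 4:201 6:201 8:202 10:201 12:201 14:201 16:201 18:201
top (12, 40) blue@ -50:117 -48:117 -46:116 -44:117 -42:117 -40:117 -38:117 -36:115 -34:108 -32:89 -30:67 -28:59 -26:57 -24:57 -22:56 -20:57 -18:59 -16:61 -14:69 -12:88 -10:113 -8:125 -6:126 -4:125 -2:130 0:150 2:189 4:205 6:205 8:205 10:205 1
[... 658 characters left out ...]
62 -30:62 -28:61 -26:60 -24:61 -22:62 -20:61 -18:64 -16:88 -14:125 -12:102 -10:78 -8:70 -6:61 -4:120 -2:203 0:208 2:203 4:201 6:201 8:201 10:201 12:201 14:201 16:201 18:201
scene (12, 40) blue@ -50:114 -48:115 -46:115 -44:117 -42:119 -40:84 -38:44 -36:33 -34:49 -32:63 -30:64 -28:63 -26:61 -24:60 -22:61 -20:62 -18:62 -16:66 -14:97 -12:112 -10:87 -8:73 -6:70 -4:62 -2:129 0:208 2:209 4:205 6:204 8:205 10:205 12:204 14:204 16:204 18:205
scene (40, 65) blue@ -50:113 -48:113 -46:113 -44:114 -42:117 -40:99 -38:53 -36:33 -34:39 -32:60 -30:64 -28:63 -26:62 -24:60 -22:60 -20:61 -18:61 -16:62 -14:82 -12:118 -10:101 -8:76 -6:72 -4:65 -2:90 0:189 2:207 4:203 6:201 8:201 10:201 12:201 14:201 16:201 18:201
```

>>> {"fn": "carry_out", "kwargs": {"targets": [[0, 0, 0, 7.5, 0.1], [0, 0, 0, 7.5, 0.1], [0, 0, 0, 7.6, 0.1], [2.5, -4.4, 0, 0, 0.1], [2.5, -4.4, 0, 0, 0.1], [2.5, -4.4, 0, 0, 0.1], [2.5, -4.4, 0, 0, 0.1], [2.5, -4.4, 0, 0, 0.1], [2.5, -4.4, 0, 0, 0.1], [2.5, -4.4, 0, 0, 0.1], [2.5, -4.4, 0, 0, 0.1], [0, 0, 0, 0, 0.1]], "force": 40}}

```text
t: 1.3
eef_pos: [0.4659, -0.2591, 0.2312]
tool_rot: [-0.002, 1.0, 0.015, 0.001]
contact_force: [-0.3, 0.7, -0.1]
gripper_width: 0.544
grasp_force: 0.0
```

>>> {"fn": "carry_out", "kwargs": {"targets": [[0, 0, 0, 0, 0.1], [0, 0, 0, 0, 0.1]]}}

```text
t: 1.5
eef_pos: [0.4612, -0.268, 0.2311]
tool_rot: [0.0, 1.0, 0.008, -0.0]
contact_force: [0.6, -0.1, -0.5]
gripper_width: 0.551
grasp_force: 0.0
```

>>> {"fn": "carry_out", "kwargs": {"targets": [[1.23, -2.53, 0, 0, 0.1], [1.23, -2.53, 0, 0, 0.1], [0, 0, 2.5, 0, 0.1], [0, 0, 3, 0, 0.1], [0, 0, 3, 0, 0.1], [0, 0, 2, 0, 0.1], [0, 0, 0, 0, 0.1], [0, 0, 0, 0, 0.1]]}}

```text
t: 2.3
eef_pos: [0.4853, -0.2173, 0.1265]
tool_rot: [0.0, 1.0, 0.008, -0.0]
contact_force: [1.0, 0.2, 0.0]
gripper_width: 0.549
grasp_force: 0.0
```

```bash
python3 - <<'E'
from h import *
s=imaging.read_camera('scene')[...,::-1];t=imaging.read_camera('top')[...,::-1]
a=cv2.resize(s[180:340,90:250],(560,560),interpolation=cv2.INTER_CUBIC)
cv2.imwrite('pics/g1.png',a);print(bot.get_obs()['eef_pos'],bot.get_obs()['tool_rot'])
E
```

```text
[ 0.48633529 -0.21701113  0.1276129 ] [4.75816490e-04 9.99963471e-01 8.47544386e-03 9.98873577e-04]
```

View pics/g1.png

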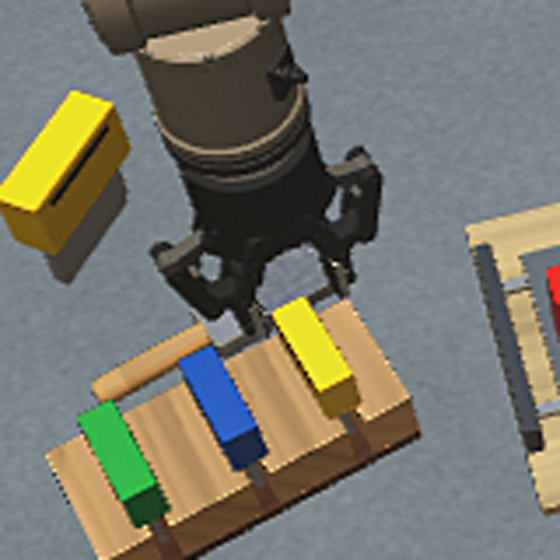

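The gripper is centred over the yellow handle, with the fingers clear of the blue one at crop (220,410). Next I descend and grip.

>>> {"fn": "carry_out", "kwargs": {"targets": [[0, 0, 2, 0, 0.1], [0, 0, 2, 0, 0.1], [0, 0, 1.5, 0, 0.1], [0, 0, 1.4, 0, 0.1], [0, 0, 0, 0, 0.1], [0, 0, 0, 0, 0.1]]}}

```text
t: 3.0
eef_pos: [0.4861, -0.2162, 0.0579]
tool_rot: [0.0, 1.0, 0.009, 0.0]
contact_force: [-0.4, 0.0, 0.3]
gripper_width: 0.545
grasp_force: 0.0
```

>>> {"fn": "carry_out", "kwargs": {"targets": [[0, 0, 0, 0, -1], [0, 0, 0, 0, -1], [0, 0, 0, 0, -1], [0, 0, 0, 0, -1], [0, 0, 0, 0, -1], [0, 0, 0, 0, -1]], "force": 40}}

```text
t: 3.6
eef_pos: [0.4865, -0.2163, 0.0583]
tool_rot: [0.0, 1.0, 0.009, 0.001]
contact_force: [-0.6, -0.4, 6.0]
gripper_width: 0.271
grasp_force: 40.0
```

>>> {"fn": "carry_out", "kwargs": {"targets": [[0, 0, -1, 0, -1], [0, 0, -2, 0, -1], [0, 0, -2.5, 0, -1], [0, 0, -2.5, 0, -1], [0, 0, -2, 0, -1], [0, 0, 0, 0, -1], [0, 0, 0, 5.6, -1], [0, 0, 0, 5.6, -1], [0, 0, 0, 5.5, -1], [0, 0, 0, 0, -1], [0, 0, 0, 0, -1]]}}

```text
t: 4.7
eef_pos: [0.4852, -0.2156, 0.1567]
tool_rot: [-0.0, 0.991, -0.135, -0.001]
contact_force: [-0.2, 0.2, -0.8]
gripper_width: 0.272
grasp_force: 39.5
```

>>> {"fn": "carry_out", "kwargs": {"targets": [[0, -2.5, 0, 0, -1], [0, -3.5, 0, 0, -1], [0, -4, 0, 0, -1], [0, -4, 0, 0, -1], [0, -4, 0, 0, -1], [0, -3.5, 0, 0, -1], [0, -2.1, 0, 0, -1], [0, -1, 0, 0, -1], [0, 0, 0, 0, -1], [0, 0, 0, 0, -1], [0, 0, 0, 0, -1]]}}

```text
t: 5.8
eef_pos: [0.5517, 0.0189, 0.1572]
tool_rot: [0.0, 0.991, -0.137, -0.0]
contact_force: [0.1, -1.1, -1.2]
gripper_width: 0.275
grasp_force: 39.5
```

```bash
python3 - <<'E'
from h import *
o=bot.get_obs();print(o['t'],o['eef_pos'],o['tool_rot'],o['gripper_width'])
s=imaging.read_camera('scene')[...,::-1];t=imaging.read_camera('top')[...,::-1]
a=cv2.resize(s[170:310,210:350],(500,500),interpolation=cv2.INTER_CUBIC)
b=cv2.resize(t[170:280,280:390],(300,500)[::1] if 0 else (300,300),interpolation=cv2.INTER_CUBIC)
b=cv2.copyMakeBorder(b,0,200,0,0,cv2.BORDER_CONSTANT)
cv2.imwrite('pics/g2.png',np.hstack([a,b]))
print('gap mid px',proj('scene',[[.5515,.0211,.072]]))
E
```

```text
5.8 [0.55168273 0.01886315 0.15717714] [ 4.95487422e-04  9.90531520e-01 -1.37284521e-01 -1.47561079e-04] 0.2750109403155975
gap mid px [[288.37607627 253.90614582]]
```

View pics/g2.png

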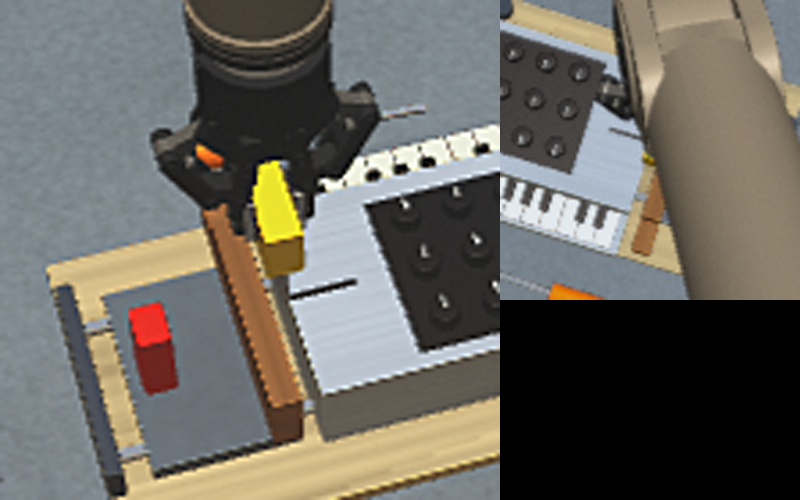

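The scene view shows the yellow gauge held upright, with its blade just above the gap at crop (280,290), near the mark. I correct slightly across the gap, lower to just above it, and look again.

>>> {"fn": "carry_out", "kwargs": {"targets": [[0, -0.25, 1, 0, -1], [0, 0, 1.2, 0, -1], [0, 0, 0.5, 0, -1], [0, 0, 0, 0, -1], [0, 0, 0, 0, -1], [0, 0, 0, 0, -1]]}}

```text
t: 6.5
eef_pos: [0.553, 0.0234, 0.1306]
tool_rot: [-0.0, 0.991, -0.136, 0.0]
contact_force: [0.1, 0.2, -1.1]
gripper_width: 0.269
grasp_force: 39.5
```

```bash
python3 - <<'E'
from h import *
o=bot.get_obs();print(o['t'],o['eef_pos'],o['tool_rot'])
s=imaging.read_camera('scene')[...,::-1]
cv2.imwrite('pics/g3.png',cv2.resize(s[205:305,250:330],(640,800)[::1] if 0 else (480,600),interpolation=cv2.INTER_CUBIC))
E
```

```text
6.5 [0.55298776 0.02340269 0.13055615] [-5.66593780e-05  9.90691184e-01 -1.36128231e-01  2.81894311e-04]
```

View pics/g3.png

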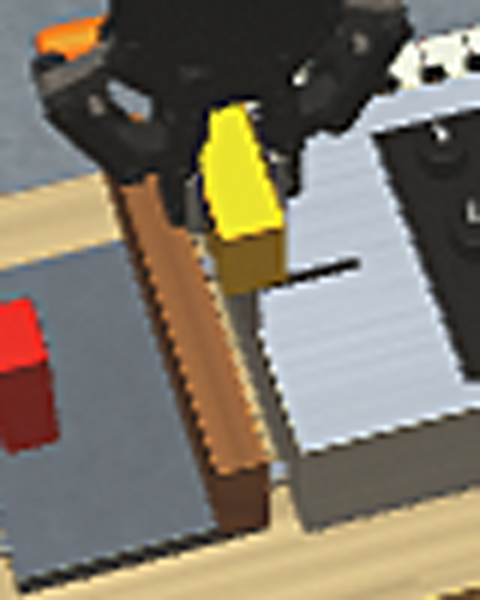

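The blade (crop about 232–258 wide, row 300) is over the gap (222–262), slightly toward the case. I back off 1.5 mm and descend while watching the force.

>>> {"fn": "carry_out", "kwargs": {"targets": [[0, 0.15, 0, 0, -1], [0, 0, 0, 0, -1], [0, 0, 0.8, 0, -1], [0, 0, 0.8, 0, -1], [0, 0, 0.2, 0, -1], [0, 0, 0, 0, -1], [0, 0, 0, 0, -1]]}}

```text
t: 7.25
eef_pos: [0.5523, 0.0219, 0.1122]
tool_rot: [0.0, 0.991, -0.136, -0.0]
contact_force: [0.2, 0.0, -0.8]
gripper_width: 0.275
grasp_force: 39.5
```

>>> {"fn": "carry_out", "kwargs": {"targets": [[0, 0, 0.7, 0, -1], [0, 0, 0.8, 0, -1], [0, 0, 0.8, 0, -1], [0, 0, 0.5, 0, -1], [0, 0, 0, 0, -1], [0, 0, 0, 0, -1]]}}

```text
t: 7.85
eef_pos: [0.5523, 0.0219, 0.0841]
tool_rot: [0.0, 0.991, -0.136, -0.0]
contact_force: [-0.9, -0.2, -1.8]
gripper_width: 0.273
grasp_force: 39.5
```

>>> {"fn": "carry_out", "kwargs": {"targets": [[0, 0, 0.15, 0, -1], [0, 0, 0.1, 0, -1], [0, 0, 0.1, 0, -1], [0, 0, 0, 0, -1], [0, 0, 0, 0, -1]]}}

```text
t: 8.35
eef_pos: [0.5523, 0.0219, 0.0809]
tool_rot: [-0.0, 0.991, -0.136, 0.0]
contact_force: [-0.1, 0.4, -1.9]
gripper_width: 0.272
grasp_force: 39.5
```

>>> {"fn": "carry_out", "kwargs": {"targets": [[0, 0, 0.1, 0, -1], [0, 0, 0.05, 0, -1], [0, 0, 0, 0, -1], [0, 0, 0, 0, -1]]}}

```text
t: 8.75
eef_pos: [0.5524, 0.0219, 0.0803]
tool_rot: [-0.0, 0.991, -0.136, 0.0]
contact_force: [-2.7, 0.1, 8.8]
gripper_width: 0.271
grasp_force: 40.9
```

>>> {"fn": "carry_out", "kwargs": {"targets": [[0, 0, 0, 0, 0.0], [0, 0, 0, 0, 0.0], [0, 0, 0, 0, 0.0], [0, 0, 0, 0, 0.0], [0, 0, -2, 0, 0.0], [0, 0, -3, 0, 0.0], [0, 0, -4, 0, 0.0], [0, 0, -2, 0, 0.0], [0, 2.0, 0, 0, 0.0], [0, 4, 0, 0, 0.0], [0, 3, 0, 0, 0], [0, 0, 0, 0, 0]]}}

```text
t: 9.95
eef_pos: [0.5265, -0.07, 0.1892]
tool_rot: [0.001, 0.99, -0.14, -0.0]
contact_force: [0.2, -0.6, 0.2]
gripper_width: 0.499
grasp_force: 0.0
```

```bash
python3 - <<'E'
from h import *
o=bot.get_obs();print(o['t'],o['eef_pos'],o['tool_rot'])
s=imaging.read_camera('scene')[...,::-1];t=imaging.read_camera('top')[...,::-1]
cv2.imwrite('pics/s4.png',s);cv2.imwrite('pics/t4.png',t)
a=cv2.resize(s[200:310,220:330],(400,400),interpolation=cv2.INTER_CUBIC)
b=cv2.resize(t[170:280,280:390],(400,400),interpolation=cv2.INTER_CUBIC)
cv2.imwrite('pics/g4.png',np.hstack([a,b]))
E
```

```text
9.95 [ 0.52648087 -0.06996912  0.1891761 ] [ 1.23024387e-03  9.90201584e-01 -1.39639414e-01 -3.78335983e-04]
```

View pics/g4.png

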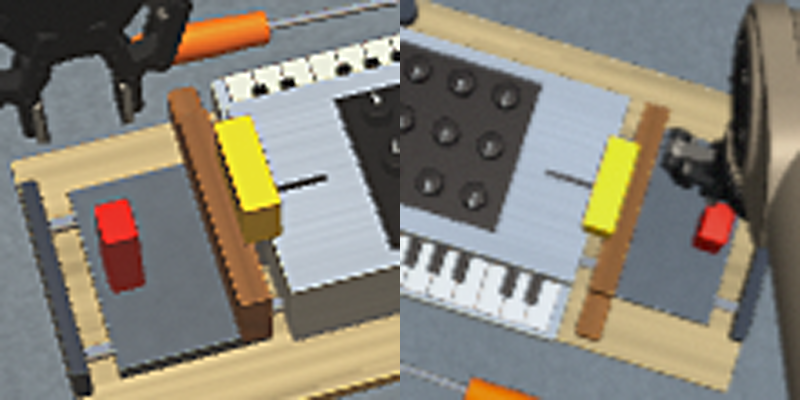

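Both views show the gauge upright in the gap with its shoulder down beside the mark: handle at crop (248,175) in scene and (610,185) in top. The post is at about (715,228) in the top crop. I go to the post next.

>>> {"fn": "carry_out", "kwargs": {"targets": [[0, -0.6, 0, 0, 0.1], [0, 0, 2, 0, 0.1], [0, 0, 3, 0, 0.1], [0, 0, 2, 0, 0.1], [0, 0, 0, 0, 0.1], [0, 0, 0, 0, 0.1], [0, 0, 0, 0, 0.1]]}}

```text
t: 10.75
eef_pos: [0.5308, -0.0582, 0.1205]
tool_rot: [-0.0, 0.991, -0.136, 0.001]
contact_force: [-1.3, 0.3, 0.7]
gripper_width: 0.546
grasp_force: 0.0
```

```bash
python3 - <<'E'
from h import *
o=bot.get_obs();print(o['t'],o['eef_pos'],o['tool_rot'])
s=imaging.read_camera('scene')[...,::-1]
cv2.imwrite('pics/g5.png',cv2.resize(s[190:310,210:330],(500,500),interpolation=cv2.INTER_CUBIC))
E
```

```text
10.75 [ 0.53080127 -0.05819912  0.12050318] [-2.56238311e-04  9.90757824e-01 -1.35638420e-01  1.04314523e-03]
```

View pics/g5.png

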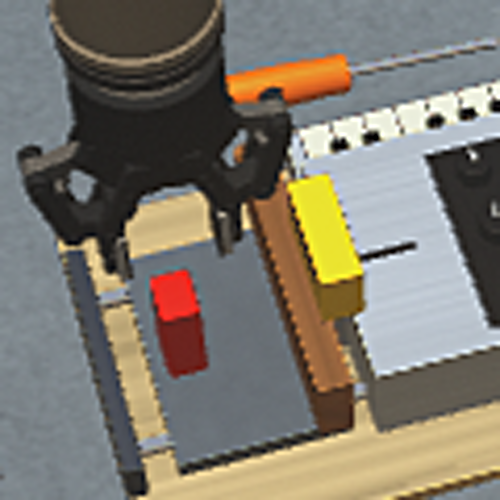

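The finger tips straddle the post line: the tip midpoint is at (171,257), and the post top at (173,293) lies straight below it. I descend and grip.

>>> {"fn": "carry_out", "kwargs": {"targets": [[0, 0.05, 2, 0, 0.1], [0, 0, 2, 0, 0.1], [0, 0, 1.5, 0, 0.1], [0, 0, 0.7, 0, 0.1], [0, 0, 0, 0, 0.1], [0, 0, 0, 0, 0.1]]}}

```text
t: 11.4
eef_pos: [0.5302, -0.0594, 0.0582]
tool_rot: [-0.0, 0.991, -0.136, 0.001]
contact_force: [0.2, -0.1, 0.4]
gripper_width: 0.55
grasp_force: 0.0
```

>>> {"fn": "carry_out", "kwargs": {"targets": [[0, 0, 0, 0, -1], [0, 0, 0, 0, -1], [0, 0, 0, 0, -1], [0, 0, 0, 0, -1], [0, 0, 0, 0, -1], [0, 0, 0, 0, -1]], "force": 40}}

```text
t: 12.0
eef_pos: [0.5302, -0.0595, 0.0583]
tool_rot: [0.0, 0.991, -0.136, 0.001]
contact_force: [-1.6, 0.6, 6.2]
gripper_width: 0.25
grasp_force: 39.5
```

>>> {"fn": "carry_out", "kwargs": {"targets": [[0, -0.15, 0, 0, -1], [0, -0.15, 0, 0, -1], [0, -0.15, 0, 0, -1], [0, -0.1, 0, 0, -1], [0, 0, 0, 0, -1], [0, 0, 0, 0, -1], [0, 0, 0, 0, -1]]}}

```text
t: 12.7
eef_pos: [0.5311, -0.0559, 0.0583]
tool_rot: [0.001, 0.991, -0.137, 0.0]
contact_force: [-2.1, -4.6, 7.8]
gripper_width: 0.253
grasp_force: 39.7
```

>>> {"fn": "carry_out", "kwargs": {"targets": [[0, -0.1, 0, 0, -1], [0, 0, 0, 0, -1], [0, 0, 0, 0, -1]]}}

```text
t: 13.0
eef_pos: [0.5314, -0.0551, 0.0583]
tool_rot: [0.001, 0.991, -0.137, 0.0]
contact_force: [-2.8, -4.3, 6.5]
gripper_width: 0.247
grasp_force: 39.8
```

>>> {"fn": "carry_out", "kwargs": {"targets": [[0, -0.1, 0, 0, -1], [0, -0.05, 0, 0, -1], [0, 0, 0, 0, -1], [0, 0, 0, 0, -1]]}}

```text
t: 13.4
eef_pos: [0.5317, -0.0537, 0.0583]
tool_rot: [0.001, 0.991, -0.137, 0.0]
contact_force: [-1.8, -4.0, 8.4]
gripper_width: 0.254
grasp_force: 39.8
```

>>> {"fn": "carry_out", "kwargs": {"targets": [[0, -0.1, 0, 0, -1], [0, 0, 0, 0, -1], [0, 0, 0, 0, -1]]}}

```text
t: 13.7
eef_pos: [0.5319, -0.053, 0.0583]
tool_rot: [0.001, 0.991, -0.137, 0.0]
contact_force: [-3.4, -5.4, 7.9]
gripper_width: 0.251
grasp_force: 39.9
```

>>> {"fn": "carry_out", "kwargs": {"targets": [[0, -0.1, 0, 0, -1], [0, 0, 0, 0, -1], [0, 0, 0, 0, -1]]}}

```text
t: 14.0
eef_pos: [0.5319, -0.053, 0.0583]
tool_rot: [0.002, 0.991, -0.137, 0.0]
contact_force: [-4.4, -7.3, 7.9]
gripper_width: 0.247
grasp_force: 40.0
```

>>> {"fn": "carry_out", "kwargs": {"targets": [[0, -0.1, 0, 0, -1], [0, -0.1, 0, 0, -1], [0, 0, 0, 0, -1], [0, 0, 0, 0, -1]]}}

```text
t: 14.4
eef_pos: [0.5319, -0.053, 0.0583]
tool_rot: [0.003, 0.99, -0.138, -0.0]
contact_force: [-4.7, -12.0, 10.0]
gripper_width: 0.25
grasp_force: 40.3
```

>>> {"fn": "carry_out", "kwargs": {"targets": [[0, -0.1, 0, 0, -1], [0, -0.1, 0, 0, -1], [0, 0, 0, 0, -1], [0, 0, 0, 0, -1]]}}

```text
t: 14.8
eef_pos: [0.5319, -0.0529, 0.0583]
tool_rot: [0.004, 0.99, -0.138, -0.0]
contact_force: [-6.9, -17.4, 11.6]
gripper_width: 0.251
grasp_force: 41.0
```

It stops firmly against the blade, with the force rising and no motion. I relax the push, release and retreat upward.

>>> {"fn": "carry_out", "kwargs": {"targets": [[0, 0.2, 0, 0, -1], [0, 0.2, 0, 0, -1], [0, 0, 0, 0, -1], [0, 0, 0, 0, 0.1], [0, 0, 0, 0, 0.1], [0, 0, 0, 0, 0.1], [0, 0, 0, 0, 0.1], [0, 0, -2, 0, 0.1], [0, 0, -4, 0, 0.1], [0, 0, -4, 0, 0.1], [0, 0, -3, 0, 0.1], [0, 0, 0, 0, 0.1]]}}

```text
t: 16.0
eef_pos: [0.5351, -0.0496, 0.1917]
tool_rot: [-0.001, 0.991, -0.136, 0.004]
contact_force: [0.4, 0.1, 0.4]
gripper_width: 0.549
grasp_force: 0.0
```

>>> {"fn": "carry_out", "kwargs": {"targets": [[0, 4, 0, 0, 0.1], [0, 4, 0, 0, 0.1], [0, 4, 0, 0, 0.1], [0, 4, 0, 0, 0.1], [0, 0, 0, 0, 0.1], [0, 0, 0, 0, 0.1], [0, 0, 0, 0, 0.1]]}}

```text
t: 16.7
eef_pos: [0.4893, -0.2024, 0.1867]
tool_rot: [-0.0, 0.991, -0.135, -0.0]
contact_force: [0.4, 0.2, 0.2]
gripper_width: 0.547
grasp_force: 0.0
```

```bash
python3 - <<'E'
from h import *
s=imaging.read_camera('scene')[...,::-1];t=imaging.read_camera('top')[...,::-1]
a=cv2.resize(s[200:310,220:330],(400,400),interpolation=cv2.INTER_CUBIC)
b=cv2.resize(t[170:280,280:390],(400,400),interpolation=cv2.INTER_CUBIC)
cv2.imwrite('pics/g6.png',np.hstack([a,b]))
# gap profile as before, scene & top
ps=np.radians(-15.65);ex=np.array([np.cos(ps),np.sin(ps)]);ey=np.array([-ex[1],ex[0]])
for n,im in(('top',t),('scene',s)):
  for xs in((-65,-45),(42,65)):
    X=np.arange(*xs);Y=np.arange(-32,8.);P=np.array([.5536,.0284])+X[:,None,None]*.001*ex+Y[None,:,None]*.001*ey
    uv=proj(n,np.c_[P.reshape(-1,2),np.full(X.size*Y.size,.072)]).astype(np.float32).reshape(X.size,-1,2)
    g=cv2.remap(np.ascontiguousarray(im),uv,None,cv2.INTER_LINEAR).astype(float).mean(0)
    print(n,xs,' '.join(f'{int(y)}:{int(v)}' for y,v in zip(Y[::2],g[::2,0])))
E
```

```text
top (-65, -45) -32:124 -30:123 -28:115 -26:93 -24:69 -22:60 -20:58 -18:58 -16:58 -14:59 -12:61 -10:63 -8:70 -6:92 -4:120 -2:140 0:169 2:202 4:207 6:206
top (42, 65) -32:124 -30:123 -28:116 -26:98 -24:72 -22:62 -20:60 -18:60 -16:59 -14:59 -12:59 -10:60 -8:68 -6:87 -4:112 -2:136 0:163 2:197 4:204 6:205
scene (-65, -45) -32:48 -30:32 -28:48 -26:63 -24:64 -22:63 -20:62 -18:63 -16:63 -14:56 -12:47 -10:47 -8:61 -6:62 -4:57 -2:60 0:69 2:70 4:71 6:67
scene (42, 65) -32:44 -30:33 -28:45 -26:64 -24:66 -22:65 -20:62 -18:60 -16:62 -14:63 -12:64 -10:67 -8:67 -6:68 -4:73 -2:175 0:211 2:208 4:205 6:205
```

View pics/g6.png

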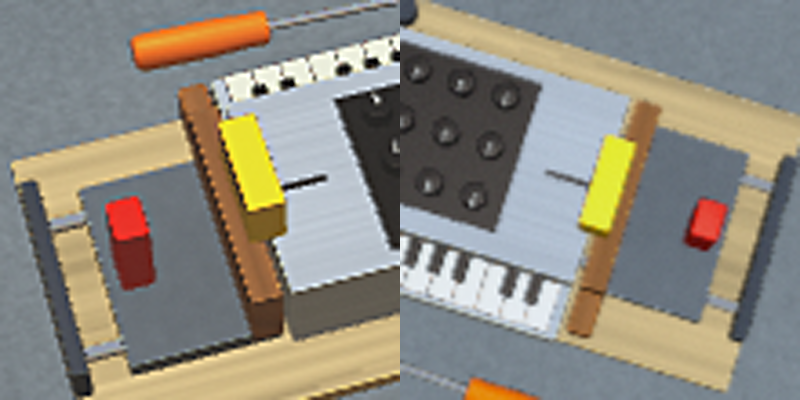

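The gauge stands upright in the gap beside the mark, with the cheek closed against it. The top-view profile gives a gap of about 5.2 mm, and the arm is clear.

```bash
python3 -c "
from station import bot
print(bot.hand_in())"
```

```text
the job is handed in; nothing more can be done
None
```

The job is handed in: the yellow gauge stands fully home in the gap by the mark, the cheek is closed against its blade (gap about 5.2 mm by camera), and no other gauge or bench item was touched as far as I could tell; no verdict was returned.

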